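# Shingle the washed test stones in the drying tray

## Task

The narrow test stone already lies in the steel drying tray, against its end. Continue the row so that air gets under the stones: lay the middle-width long stone on it like a roof tile, one end on the tray floor and the other end overlapping the narrow stone by about a third of its length, then lay the broad long stone on the middle one in the same way. Keep the row straight along the middle of the tray, and leave the narrow stone where it is.

Things in the scene. Friction and masses are not known exactly. Their poses are not given: they have to be found in the camera images.
- tray: Fixed open steel tray, 140 x 290 mm outside, 18 mm high, walls and floor 4 mm thick (inside 132 x 282 mm, floor top 4 mm above the table). Origin at the centre of its underside, on the table; its y axis runs along its long side, away from the end where the narrow stone lies, so the row grows in +y; z up.
- narrow_stone: The first stone of the row, a flat pale limestone slip 30 mm wide (x), 100 mm long (y), 10 mm thick, about 0.08 kg, lying flat on the tray floor with its short side within 6 mm of the tray's -y end wall. Origin at the centre of its underside.
- middle_stone: Loose flat pale limestone slip 45 mm wide (x), 100 mm long (y), 10 mm thick, about 0.12 kg, lying flat on the table to the left of the tray as the robot sees it. Origin at the centre of its underside; either end may go first. A square 60 x 60 mm stone of the same kind lies near it and is not wanted.
- broad_stone: Loose flat pale limestone slip 62 mm wide (x), 100 mm long (y), 10 mm thick, about 0.17 kg, lying flat on the table to the left of the tray. Origin at the centre of its underside; either end may go first.
Things that resemble listed ones, but are neither listed nor needed, are in the scene too. Leave any red or turquoise look-alike of the middle_stone alone.

How it is judged:
By the outcome, as a careful person would: the job done as asked, in the order asked, and still so for the second after the job is handed in, with the robot touching nothing.
It also fails if it takes over 58 s, if anything falls off the work surface, if the arm or the gripper's body presses on something with over 40 N, if the wrist force passes 120 N, or if a joint passes its speed limit or range.

## Robot

A 6-joint arm with a two-finger parallel gripper is mounted at the origin on the work surface. World frame = base frame: x ahead of the robot, y to its left, z up, the work surface at z = 0. Lengths are in m, angles in rad, forces in N, time in s.
With the tool pointing down it reaches from about 0.3 to 0.75 m from the base axis. Payload 8.5 kg.
Tool frame: the origin (TCP) lies at the very end of the fingers, on their centre line; the grasp point (between the pads) lies 19 mm behind it; z points along the fingers, y is the direction in which the jaws open and shut (so a half turn about z gives the same grasp; the last joint's range is limited). The gripper opens to 88 mm and grips with 3 to 60 N. Pads are 18 mm wide; open, the fingers measure 123 mm over their backs; the gripper's body (75 mm by 187 mm) begins 45 mm behind the grasp point.
Start: joints at [-0.215, 0.381, 1.297, -0, 1.464, -0.215], TCP at [0.55, 0, 0.239] pointing down, gripper open.
Joint ranges: [-3.11, 3.11], [-0.89, 2.33], [0.22, 2.48], [-1.42, 4.56], [0.17, 2.85], [-2.88, 2.88]. Speed limits (rad/s): [2.39, 2.39, 3.14, 3.14, 3.14, 3.14].

## Interface

Orientations are given as a unit quaternion [w, x, y, z].
In Python, from station import sense, read_camera, sign_off gives the robot as it stands.
- The arm moves only by the shell command python3 -m crank 'ROWS' [OPENING] [FORCE]. ROWS is JSON, a list of rows, each an object of numbers: "dx", "dy", "dz": the shift along the tool's x, y, z scaled (see below); "rx", "ry", "rz": the turn, a rotation vector about the tool's x, y, z scaled (see below). A call has 1 to 10 rows; each row is the pose to reach, as a shift and turn from the pose commanded when the call began, along the tool's axes at that moment; what a row does not reach only later rows make up. The controller multiplies each number of a shift by 0.1 m and each number of a turn by pi/2 rad. A row lasts 1/12 s, in which the tool goes at most 41.7 mm and 7.16 degrees, less where a joint would pass 70% of its speed; a pose out of reach is approached as far as the arm can. A call with a number of a shift or a turn outside -1 to 1 is refused whole. A call with a gripper value outside its range is refused whole. OPENING is the closure, from -1 (fully open) to 1 (shut), set as the call begins (- or left out, the last holds). The fingers move at their own pace and stop on an object; FORCE is the grip in N (left out, the last holds). Time passes only in rows, so rows that repeat a pose let the fingers close. It gives the time, the measured TCP pose, the force and the opening at its end, in the units of the state.
- sense(): the state, without advancing time (a new reading comes with each control period).
- read_camera(name): name is "scene" or "side" or "wrist"; returns a dict with "img" (480x640x3 uint8, red, green, blue), "range_z" (480x640 float32, m along the optical axis (not along the pixel's ray), 0 where there is no reading), "K" (3x3 intrinsics, pixels), "world_to_cam" (4x4, takes a point from world to camera coordinates); the wrist camera has in their place "tool_from_camera" (4x4, takes a point from camera to tool coordinates, whose origin is the TCP and whose axes are the flange's). Camera axes: x right, y up, looking along -z (the intrinsics and any distortion apply to the point x, -y, -z); pixel columns grow to the right and rows downward; lengths in m; the calibration is good to about 2 mm. A picture is of the moment at which its call begins: read the wrist's pose just before it.
- sign_off(): hands the job in, once; it reports no verdict.
The state is a dict: "time": time; "q": joint angles; "joint_vel": joint speeds; "effort": joint torques, N m; "eef_pos": TCP position; "tcp_rot": TCP orientation; "wrist_force": force on the tool from outside, world axes, zero at the start; "wrist_torque": the same for the moment, N m; "finger_gap": finger opening in m.
Only numpy, scipy, OpenCV 4.12 (cv2) and the standard library are available. Lean on these libraries where they do the work, as an engineer would, in place of code of your own. Each camera call takes 0.05 s, during which the arm holds its last target.

## Working session

There is one attempt and no reset: what is moved stays moved. The work goes in short steps, Python scripts to look and compute and a shell command to move; the robot and the scene stay as the last step left them, time stands still between calls to the robot, and variables do not carry over. Pictures are saved under pics/ and viewed, and the job is handed in when it is done.

```bash
ls; mkdir -p pics; cat > h.py <<'E'
import numpy as np, cv2
from station import sense, read_camera
def world_pts(c):
    K=c["K"];z=c["range_z"];v,u=np.mgrid[0:480,0:640]
    X=(u-K[0,2])/K[0,0]*z;Y=(v-K[1,2])/K[1,1]*z
    P=np.stack([X,-Y,-z,np.ones_like(z)],-1)
    T=np.linalg.inv(c["world_to_cam"])
    return (P@T.T)[...,:3]
def save(n,img): cv2.imwrite("pics/"+n+".png",img[...,::-1])
E
python3 - <<'E'
from h import *
np.set_printoptions(precision=4,suppress=True)
s=sense();print(s)
for n in("scene","side"):
    c=read_camera(n);save(n+"0",c["img"]);np.savez("/tmp/"+n+"0.npz",**c)
    print(c.keys(),c["K"],np.linalg.inv(c["world_to_cam"]))
E
```

```text
pics
{'time': 0.0, 'q': array([-0.2153,  0.3812,  1.2983, -0.    ,  1.4636, -0.2153]), 'joint_vel': array([ 0.0008, -0.0011,  0.0009, -0.0004,  0.0013,  0.0014]), 'effort': array([ -0.0006, -43.7937, -22.4552,   0.0713,   0.0353,  -0.0001]), 'eef_pos': array([0.5497, 0.0001, 0.2381]), 'tcp_rot': array([-0.0006,  0.7071,  0.7071, -0.0004]), 'wrist_force': array([ 0.4775,  0.7307, -0.1609]), 'wrist_torque': array([ 0.0219, -0.0168,  0.0336]), 'finger_gap': 0.08778885751907314}
dict_keys(['img', 'range_z', 'K', 'world_to_cam']) [[435.755    0.     316.5767]
 [  0.     435.755  225.5834]
 [  0.       0.       1.    ]] [[ 0.8115 -0.3743  0.4487  0.8323]
 [ 0.5841  0.4958 -0.6427 -0.4538]
 [ 0.018   0.7836  0.621   0.4723]
 [ 0.      0.      0.      1.    ]]
dict_keys(['img', 'range_z', 'K', 'world_to_cam']) [[495.6359   0.     312.939 ]
 [  0.     495.6359 238.1664]
 [  0.       0.       1.    ]] [[-0.9826  0.1169 -0.1445  0.3368]
 [-0.1852 -0.6814  0.7081  0.7887]
 [-0.0157  0.7225  0.6912  0.7665]
 [ 0.      0.      0.      1.    ]]
```

View pics/scene0.png

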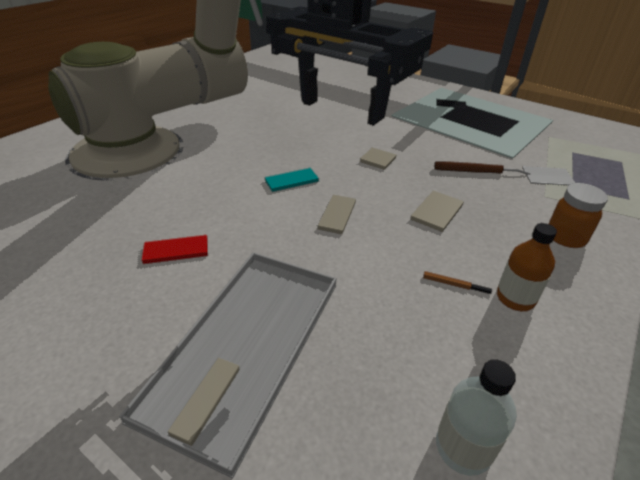

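View pics/side0.png

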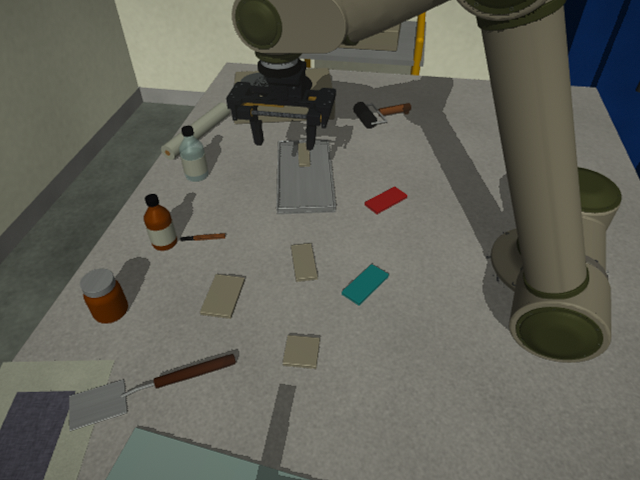

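The scene view shows the tray at the lower left, with the narrow stone at (205,400). The middle stone is at (337,213), the broad one at (437,210) and the square one at (378,158). In the side view the middle stone is at (304,261) and the broad one at (222,295). Next I measure them.

```bash
cat >> h.py <<'E'
def rectfit(c,seed,zlo,zhi,name=""):
    P=world_pts(c);hsv=cv2.cvtColor(c["img"],cv2.COLOR_RGB2HSV)
    m=((P[...,2]>zlo)&(P[...,2]<zhi)&(c["range_z"]>0)).astype(np.uint8)
    n,l=cv2.connectedComponents(m,connectivity=4)
    k=l[seed[1],seed[0]]
    if k==0: return None
    p=P[l==k]; r=cv2.minAreaRect((p[:,:2]*1000).astype(np.float32))
    return len(p),np.round(np.median(p,0)*1000,1),r
E
python3 - <<'E'
from h import *
np.set_printoptions(precision=1,suppress=True)
for n,S in (("scene",{"mid":(337,213),"broad":(437,210),"sq":(378,158),"turq":(292,180),"narrow":(205,400)}),("side",{"mid":(304,261),"broad":(222,295),"sq":(301,350),"turq":(366,284),"narrow":(305,158)})):
    c=dict(np.load(f"/tmp/{n}0.npz"));P=world_pts(c)
    print(n,"table z",P[130,330]*1000 if n=="scene" else P[400,400]*1000)
    for k,s in S.items():
        print(k,P[s[1],s[0]]*1000,rectfit(c,s,.0055 if k!="narrow" else .009,.03))
    # tray walls: points z>.012 near tray
    m=(P[...,2]>.013)&(P[...,2]<.024)
    seed=(185,350) if n=="scene" else (0,0)
    mm=m.astype(np.uint8)*255; cv2.imwrite(f"pics/mask_{n}.png",mm)
E
```

```text
scene table z [301.  354.4   1.2]
mid [505.8  76.3   9.5] (913, array([505.6,  74.1,  10.6]), ((503.3840637207031, 80.05790710449219), (45.70104217529297, 102.31259155273438), 18.24724769592285))
broad [645.4 192.   10.3] (1196, array([645.4, 192.3,  10.8]), ((643.3668823242188, 197.98318481445312), (62.315391540527344, 103.99566650390625), 0.8947035670280457))
sq [467.1 292.5   9.9] (448, array([465.5, 294.3,  10.7]), ((463.5592346191406, 297.67724609375), (60.24079513549805, 62.995845794677734), 3.8185174465179443))
turq [374.6 113.6   9.2] (714, array([370.1, 116. ,  10.5]), ((368.3509826660156, 119.4249267578125), (99.78150177001953, 49.26026153564453), 58.45646286010742))
narrow [ 585.5 -310.3   14.8] (2366, array([ 584. , -312.8,   14.2]), ((581.7262573242188, -306.5530700683594), (31.43889045715332, 101.03927612304688), 13.056622505187988))
side table z [282.2 361.9   0.4]
mid [501.2  82.8   7.2] (739, array([502.7,  86.5,   9.1]), ((503.5177001953125, 83.10202026367188), (45.04439926147461, 104.98131561279297), 18.546688079833984))
broad [642.8 203.    8.4] (1246, array([642.5, 205.3,   9.3]), ((643.2885131835938, 201.8806915283203), (63.23838806152344, 102.17167663574219), 1.2702780961990356))
sq [462.4 301.7  10.2] (991, array([462.5, 303.8,   9.5]), ((463.13140869140625, 301.7082824707031), (60.325923919677734, 62.454952239990234), 3.6483614444732666))
turq [365.1 127.3  10.7] (869, array([368.5, 125.7,   9.1]), ((367.8765869140625, 122.59983825683594), (102.57084655761719, 46.49248504638672), 58.5906867980957))
narrow [ 571.8 -281.    13.2] (785, array([ 574.2, -258.3,   14.1]), ((562.475341796875, -218.3265380859375), (139.9163818359375, 297.8202209472656), 12.824813842773438))
```

```bash
python3 - <<'E'
import cv2,numpy as np
a=cv2.imread("pics/mask_scene.png");b=cv2.imread("pics/mask_side.png")
cv2.imwrite("pics/masks.png",cv2.resize(np.hstack([a,b]),(800,300)))
E
```

```text
(no output)
```

View pics/masks.png

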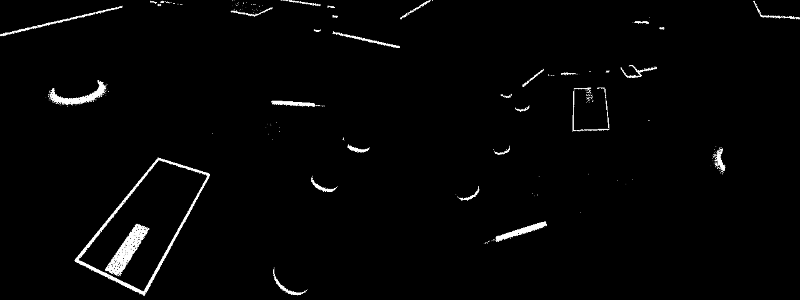

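```bash
python3 - <<'E'
from h import *
for n,s in (("scene",(155,260)),("side",(306,212))):
    c=dict(np.load(f"/tmp/{n}0.npz"));P=world_pts(c)
    m=((P[...,2]>.0155)&(P[...,2]<.024)&(c["range_z"]>0)).astype(np.uint8)
    m=cv2.morphologyEx(m,cv2.MORPH_CLOSE,np.ones((3,3)))
    N,l,st,ce=cv2.connectedComponentsWithStats(m)
    for k in range(1,N):
        x,y,w,h,a=st[k]
        p=P[(l==k)&(P[...,2]>.0155)&(P[...,2]<.022)]
        if len(p)>150:
            r=cv2.minAreaRect((p[:,:2]*1000).astype(np.float32))
            if max(r[1])>200: print(n,st[k],r,np.median(p[:,2]))
E
```

```text
scene [  0   9 196  49 560] ((-800.156005859375, 522.0307006835938), (25.39486312866211, 817.4323120117188), 0.35795408487319946) 0.018687053829642752
scene [533  50 107  27 329] ((699.8963012695312, 1242.84912109375), (21.07609748840332, 329.9316711425781), 83.16576385498047) 0.018437991442477375
scene [ 119  252  217  220 2382] ((562.197021484375, -222.33526611328125), (141.3350067138672, 291.47662353515625), 12.833688735961914) 0.017949097266610148
side [276 140  59  70 342] ((562.177001953125, -216.7439422607422), (139.7955780029297, 294.6014099121094), 12.824814796447754) 0.01700809627383526
```

```bash
python3 - <<'E'
from h import *
for n in("scene","side"):
    c=dict(np.load(f"/tmp/{n}0.npz"));P=world_pts(c)
    m=(P[...,2]>.03)&(P[...,2]<.16)&(P[...,0]>.35)&(P[...,0]<.9)&(P[...,1]>-.45)&(P[...,1]<.4)&(c["range_z"]>0)
    N,l,st,ce=cv2.connectedComponentsWithStats(m.astype(np.uint8))
    for k in range(1,N):
        if st[k,4]>60:
            p=P[l==k]*1000; print(n,st[k],p.min(0).round(),p.max(0).round())
E
python3 -m crank '[{"dx":0.4,"dy":-0.23,"dz":0.4,"rz":-0.08},{"dx":0.6,"dy":-0.35,"dz":0.7,"rz":-0.15},{"dx":0.816,"dy":-0.463,"dz":1.0,"rz":-0.204},{"dx":0.816,"dy":-0.463,"dz":1.0,"rz":-0.204},{"dx":0.816,"dy":-0.463,"dz":1.0,"rz":-0.204},{"dx":0.816,"dy":-0.463,"dz":1.0,"rz":-0.204},{"dx":0.816,"dy":-0.463,"dz":1.0,"rz":-0.204}]' -1 20
```

```text
scene [ 551  183   57   53 2144] [817. 232.  30.] [884. 299.  93.]
scene [ 501  223   56   76 2771] [793.  41.  30.] [849.  84. 133.]
scene [ 439  359   78  107 5780] [ 809. -212.   30.] [ 869. -162.  142.]
side [ 179  108   44   66 1201] [ 807. -450.   30.] [ 899. -144.  141.]
side [ 143  194   32   49 1028] [792.  54.  30.] [846. 104. 132.]
side [  79  269   45   46 1522] [816. 241.  30.] [880. 306.  93.]validation failed for argument at $[0]...
```

```bash
python3 -m crank '[{"dx":0.4,"dy":-0.23,"dz":0.4,"rx":0,"ry":0,"rz":-0.08},{"dx":0.6,"dy":-0.35,"dz":0.7,"rx":0,"ry":0,"rz":-0.15},{"dx":0.816,"dy":-0.463,"dz":1.0,"rx":0,"ry":0,"rz":-0.204},{"dx":0.816,"dy":-0.463,"dz":1.0,"rx":0,"ry":0,"rz":-0.204},{"dx":0.816,"dy":-0.463,"dz":1.0,"rx":0,"ry":0,"rz":-0.204},{"dx":0.816,"dy":-0.463,"dz":1.0,"rx":0,"ry":0,"rz":-0.204}]' -1 20
```

```text
time: 0.6
eef_pos: [0.5039, 0.0816, 0.1389]
tcp_rot: [-0.0, 0.585, 0.811, -0.0]
wrist_force: [-0.2, -0.1, 0.5]
finger_gap: 0.0882
```

```bash
cat >> h.py <<'E'
from scipy.spatial.transform import Rotation as R
def wrist():
    s=sense();c=read_camera("wrist")
    q=s["tcp_rot"];T=np.eye(4);T[:3,:3]=R.from_quat([q[1],q[2],q[3],q[0]]).as_matrix();T[:3,3]=s["eef_pos"]
    c["world_to_cam"]=np.linalg.inv(T@c["tool_from_camera"]);return s,c
E
python3 - <<'E'
from h import *
s,c=wrist();save("wrist1",c["img"]);np.savez("/tmp/w1.npz",**c);P=world_pts(c)
m=(P[...,2]>.0055)&(P[...,2]<.03)&(c["range_z"]>0)
N,l,st,ce=cv2.connectedComponentsWithStats(m.astype(np.uint8))
for k in range(1,N):
    if st[k,4]>500: p=P[l==k]*1000; print(st[k],np.median(p,0).round(1),cv2.minAreaRect(p[:,:2].astype(np.float32)))
E
```

```text
[ 109   61  129  133 7927] [368.5 123.9   8.9] ((367.1971130371094, 121.33544921875), (100.14984130859375, 45.528377532958984), 59.220638275146484)
[  474    68   132   149 10612] [640.9 203.6   8.9] ((642.1015625, 199.92996215820312), (63.03205871582031, 100.14153289794922), 1.3076072931289673)
[ 293  170   56  115 6076] [501.5  85.6   8.9] ((502.3634338378906, 81.85469055175781), (45.05083465576172, 99.58574676513672), 18.67465591430664)
[ 222  385  145   48 1975] [525.  -82.2  14. ] ((536.1047973632812, -106.60541534423828), (139.84750366210938, 60.591590881347656), 13.861071586608887)
```

View pics/wrist1.png

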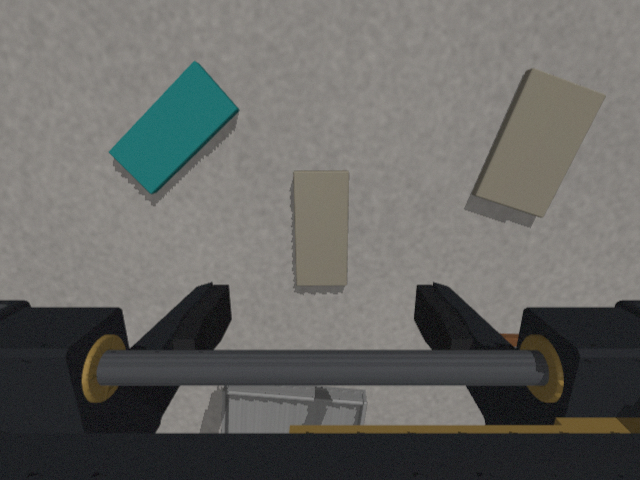

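The wrist view shows the middle stone at (321,228), centred between the fingers and squared to them. Broad is at (540,140) and the turquoise look-alike at (175,128). The measured positions agree to about 1 mm, so I descend.

```bash
python3 -m crank '[{"dx":0,"dy":-0.01,"dz":0.4,"rx":0,"ry":0,"rz":0},{"dx":0,"dy":-0.01,"dz":0.8,"rx":0,"ry":0,"rz":0},{"dx":0,"dy":-0.01,"dz":1,"rx":0,"ry":0,"rz":0},{"dx":0,"dy":-0.01,"dz":1,"rx":0,"ry":0,"rz":0},{"dx":0,"dy":-0.01,"dz":1,"rx":0,"ry":0,"rz":0}]' && python3 -m crank '[{"dx":0,"dy":0,"dz":0.2,"rx":0,"ry":0,"rz":0},{"dx":0,"dy":0,"dz":0.36,"rx":0,"ry":0,"rz":0},{"dx":0,"dy":0,"dz":0.36,"rx":0,"ry":0,"rz":0},{"dx":0,"dy":0,"dz":0.36,"rx":0,"ry":0,"rz":0}]'
```

```text
time: 1.07
eef_pos: [0.5038, 0.0805, 0.0394]
tcp_rot: [0.0, 0.586, 0.81, 0.0]
wrist_force: [-0.4, -0.0, -0.0]
finger_gap: 0.0883
time: 1.4
eef_pos: [0.5039, 0.0809, 0.0044]
tcp_rot: [0.001, 0.585, 0.811, 0.001]
wrist_force: [0.9, -0.1, 0.4]
finger_gap: 0.0879
```

```bash
python3 -m crank '[{"dx":0,"dy":0,"dz":0.02,"rx":0,"ry":0,"rz":0},{"dx":0,"dy":0,"dz":0.02,"rx":0,"ry":0,"rz":0},{"dx":0,"dy":0,"dz":0.02,"rx":0,"ry":0,"rz":0}]' && python3 -m crank '[{"dx":0,"dy":0,"dz":0.02,"rx":0,"ry":0,"rz":0},{"dx":0,"dy":0,"dz":0,"rx":0,"ry":0,"rz":0},{"dx":0,"dy":0,"dz":0,"rx":0,"ry":0,"rz":0},{"dx":0,"dy":0,"dz":0,"rx":0,"ry":0,"rz":0},{"dx":0,"dy":0,"dz":0,"rx":0,"ry":0,"rz":0},{"dx":0,"dy":0,"dz":0,"rx":0,"ry":0,"rz":0},{"dx":0,"dy":0,"dz":0,"rx":0,"ry":0,"rz":0},{"dx":0,"dy":0,"dz":0,"rx":0,"ry":0,"rz":0}]' 1 25
```

```text
time: 1.65
eef_pos: [0.5033, 0.0812, 0.0018]
tcp_rot: [0.001, 0.585, 0.811, 0.0]
wrist_force: [0.3, 0.5, 0.1]
finger_gap: 0.0881
time: 2.32
eef_pos: [0.5027, 0.0813, 0.0006]
tcp_rot: [-0.0, 0.585, 0.811, -0.0]
wrist_force: [1.0, -0.9, -1.1]
finger_gap: 0.045
```

```bash
python3 -m crank '[{"dx":0,"dy":0,"dz":-0.2,"rx":0,"ry":0,"rz":0},{"dx":0,"dy":0,"dz":-0.5,"rx":0,"ry":0,"rz":0},{"dx":-0.3,"dy":0,"dz":-0.8,"rx":0,"ry":0,"rz":0.03},{"dx":-0.6,"dy":0,"dz":-1,"rx":0,"ry":0,"rz":0.062},{"dx":-1,"dy":0,"dz":-1,"rx":0,"ry":0,"rz":0.062},{"dx":-1,"dy":0,"dz":-1,"rx":0,"ry":0,"rz":0.062}]' && python3 -m crank '[{"dx":-0.3,"dy":-0.03,"dz":-0.3,"rx":0,"ry":0,"rz":0},{"dx":-0.6,"dy":-0.06,"dz":-0.6,"rx":0,"ry":0,"rz":0},{"dx":-0.9,"dy":-0.1,"dz":-0.9,"rx":0,"ry":0,"rz":0},{"dx":-1,"dy":-0.1,"dz":-1,"rx":0,"ry":0,"rz":0}]' && python3 -m crank '[{"dx":-0.35,"dy":-0.03,"dz":0,"rx":0,"ry":0,"rz":0},{"dx":-0.7,"dy":-0.06,"dz":0,"rx":0,"ry":0,"rz":0},{"dx":-1,"dy":-0.1,"dz":0,"rx":0,"ry":0,"rz":0}]' && python3 -m crank '[{"dx":-0.35,"dy":0,"dz":0,"rx":0,"ry":0,"rz":0},{"dx":-0.7,"dy":0,"dz":0,"rx":0,"ry":0,"rz":0},{"dx":-1,"dy":0,"dz":0,"rx":0,"ry":0,"rz":0},{"dx":-1,"dy":0,"dz":0,"rx":0,"ry":0,"rz":0},{"dx":-1,"dy":0,"dz":0,"rx":0,"ry":0,"rz":0},{"dx":-1,"dy":0,"dz":0,"rx":0,"ry":0,"rz":0}]'
cat > look.py <<'E'
from h import *
import sys
np.set_printoptions(precision=1,suppress=True)
s,c=wrist();save(sys.argv[1],c["img"]);np.savez(f"/tmp/{sys.argv[1]}.npz",**c)
print(s["eef_pos"]*1000,s["wrist_force"],s["finger_gap"])
E
python3 look.py wrist2
```

```text
time: 2.82
eef_pos: [0.5368, -0.0189, 0.102]
tcp_rot: [0.003, 0.626, 0.78, 0.0]
wrist_force: [-0.4, -0.8, -1.8]
finger_gap: 0.0446
time: 3.15
eef_pos: [0.5474, -0.1165, 0.2039]
tcp_rot: [0.002, 0.625, 0.781, 0.0]
wrist_force: [-0.2, 0.0, -1.4]
finger_gap: 0.0445
time: 3.4
eef_pos: [0.5589, -0.2146, 0.2003]
tcp_rot: [-0.0, 0.624, 0.781, -0.0]
wrist_force: [-0.1, -0.5, -1.5]
finger_gap: 0.0444
time: 3.9
eef_pos: [0.5809, -0.3097, 0.1999]
tcp_rot: [-0.001, 0.624, 0.781, 0.0]
wrist_force: [-0.2, -0.5, -1.2]
finger_gap: 0.0447
[ 580.9 -309.7  199.9] [-0.2 -0.5 -1.2] 0.04465299346519383
```

View pics/wrist2.png

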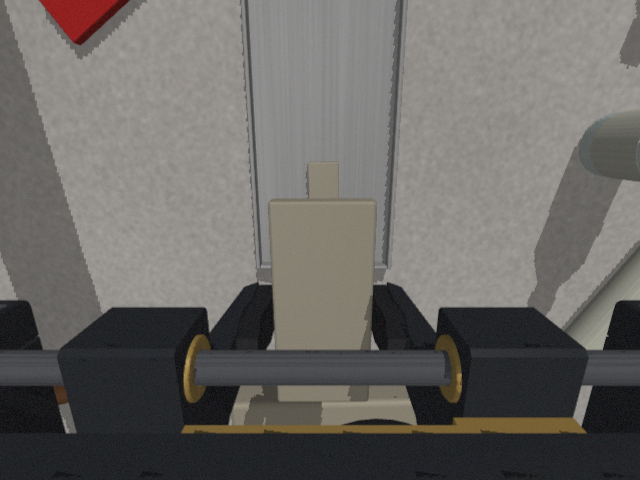

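The wrist view shows the held stone square in the jaws at (322,300). The narrow stone's free end is at (323,163) and the tray's end wall is at row 275. I measure the edges in the tray frame.

```bash
python3 - <<'E'
from h import *
np.set_printoptions(precision=1,suppress=True)
c=dict(np.load("/tmp/wrist2.npz"));P=world_pts(c)*1000
q=sense();print(2*np.degrees(np.arctan2(q["tcp_rot"][2],q["tcp_rot"][1])))
# walls
z=P[...,2]; 
a=np.radians(12.83);u=np.array([np.cos(a),np.sin(a)]);v=np.array([-u[1],u[0]])
O=np.array([562.2,-219.5])
X=(P[...,:2]-O)@u;Y=(P[...,:2]-O)@v
print("floor z",np.median(z[50:150,290:360]),"narrow z",np.median(z[170:195,315:332]),"table",np.median(z[150:200,120:200]))
w=(z>15)&(z<21)&(abs(X)<85)&(abs(Y)<160)
for s in(-1,1):
    m=w&(X*s>50)&(Y>-135)&(Y<130)
    f=np.polyfit(Y[m],X[m],1);print("wall",s,m.sum(),"X in/out pct",np.percentile(X[m],[2,50,98]),"slope deg",np.degrees(f[0]),f[1],Y[m].min(),Y[m].max())
m=w&(Y<-125);m[:,280:365]=False
print("end wall Y",np.percentile(Y[m],[2,50,98]),m.sum())
m=(z>11)&(z<17)&(abs(X)<30);m[:160]=m[:160];m[198:]=False
n=m&(Y<0); print("narrow X",np.percentile(X[n],[1,99]),"Y",np.percentile(Y[n],[1,50,99]),n.sum())
h=z>150; print("held",np.percentile(z[h&(c['range_z']>0)],[5,50]))
T=np.linalg.inv(c["world_to_cam"])
# held stone corners
hm=(z>185)&(z<240)&(c["range_z"]>0);hm[345:]=False;hm[:190]=False;hm[:,:272]=False;hm[:,374:]=False
p=P[hm];r=cv2.minAreaRect(p[:,:2].astype(np.float32));print(r,np.median(p,0))
pts=(P[hm][:,:2]-q["eef_pos"][:2]*1000)@np.array([v,u]).T
print("held front edge rel tcp along v",np.percentile(pts[:,0],[99,100]),"width",np.percentile(pts[:,1],[.5,99.5]))
zz=P[hm][:,2];f=np.polyfit(pts[:,0],zz,1);print("tilt deg",np.degrees(np.arctan(f[0])))
E
```

```text
102.83786212489251
floor z 2.8595025275659216 narrow z 12.927497735852889 table -1.1207131447380503
wall -1 1116 X in/out pct [-70.9 -68.8 -67. ] slope deg 0.03174225146556695 -68.83238382764296 -134.84760671391342 93.97036173886464
wall 1 1127 X in/out pct [64.7 66.5 68.7] slope deg 0.03844976649486459 66.61976137048978 -134.7077332273706 93.8463051907038
end wall Y [-145.9 -142.1 -125.7] 242
narrow X [-16.2  13.1] Y [-72.3 -54.8 -38.6] 1102
held [208.  281.9]
((577.5354614257812, -294.1047668457031), (45.935142517089844, 68.81709289550781), 12.85136604309082) [ 576.4 -290.6  208.3]
held front edge rel tcp along v [49.8 50. ] width [-22.7  21.8]
tilt deg -0.4255650060930978
```

```bash
python3 -m crank '[{"dx":0.25,"dy":0.01,"dz":0.3,"rx":0,"ry":0,"rz":0},{"dx":0.5,"dy":0.01,"dz":0.6,"rx":0,"ry":0,"rz":0},{"dx":0.704,"dy":0.011,"dz":0.9,"rx":0,"ry":0,"rz":0},{"dx":0.704,"dy":0.011,"dz":1,"rx":0,"ry":0,"rz":0},{"dx":0.704,"dy":0.011,"dz":1,"rx":0,"ry":0,"rz":0}]' && python3 -m crank '[{"dx":0,"dy":0,"dz":0.2,"rx":0,"ry":-0.03,"rz":0},{"dx":0,"dy":0,"dz":0.4,"rx":0,"ry":-0.07,"rz":0},{"dx":0,"dy":0,"dz":0.6,"rx":0,"ry":-0.0956,"rz":0},{"dx":0,"dy":0,"dz":0.6,"rx":0,"ry":-0.0956,"rz":0},{"dx":0,"dy":0,"dz":0.6,"rx":0,"ry":-0.0956,"rz":0},{"dx":0,"dy":0,"dz":0.6,"rx":0,"ry":-0.0956,"rz":0},{"dx":0,"dy":0,"dz":0.6,"rx":0,"ry":-0.0956,"rz":0}]'
cat > st.py <<'E'
from h import *
np.set_printoptions(precision=2,suppress=True)
s=sense();q=s["tcp_rot"];M=R.from_quat([q[1],q[2],q[3],q[0]]).as_matrix()
a=np.radians(12.83);u=np.array([np.cos(a),np.sin(a)]);v=np.array([-u[1],u[0]]);d=s["eef_pos"][:2]*1000-[562.2,-219.5]
print("t",s["time"],"X",d@u,"Y",d@v,"z",s["eef_pos"][2]*1000,"tilt",np.degrees(np.arcsin(-M[2,0])),"roll",np.degrees(np.arcsin(M[2,1])),"yaw",np.degrees(np.arctan2(M[1,1],M[0,1])),"F",s["wrist_force"],"gap",s["finger_gap"]*1000)
E
python3 st.py; python3 look.py wrist3; python3 - <<'E'
from h import *
c=read_camera("side");save("side3",cv2.resize(c["img"][100:260,220:400],None,fx=4,fy=4,interpolation=cv2.INTER_CUBIC)[:600])
E
```

```text
time: 4.37
eef_pos: [0.5656, -0.2392, 0.0987]
tcp_rot: [-0.002, 0.623, 0.782, -0.0]
wrist_force: [0.5, -0.7, -1.2]
finger_gap: 0.0447
time: 4.95
eef_pos: [0.5676, -0.2428, 0.0427]
tcp_rot: [0.06, 0.623, 0.779, -0.046]
wrist_force: [0.3, 0.3, -1.3]
finger_gap: 0.0444
t 4.95 X 0.10567073185574069 Y -23.93987687150401 z 42.748125911366735 tilt 8.71000566976662 roll 0.14878532333779632 yaw 12.744388956755088 F [ 0.3   0.28 -1.34] gap 44.438005435727156
[ 567.6 -242.8   42.7] [ 0.3  0.3 -1.3] 0.04443800543572716
```

View pics/wrist3.png

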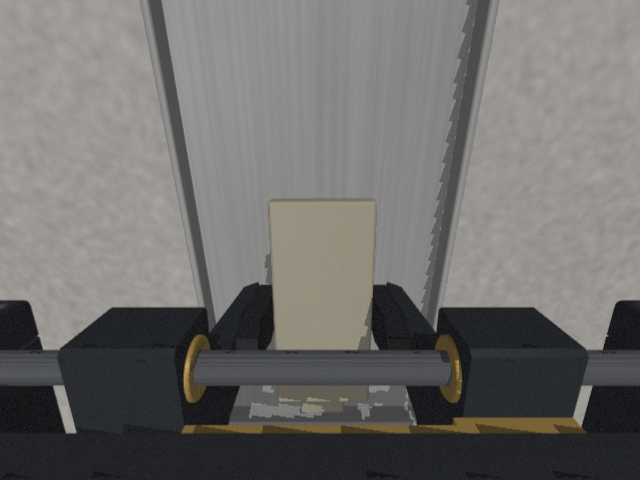

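The wrist view shows the stone over the tray, tilted and centred in its width, with the tray walls on both sides. Lowering.

```bash
python3 -m crank '[{"dx":0.03,"dy":-0.008,"dz":0.13,"rx":0,"ry":0,"rz":0},{"dx":0.061,"dy":-0.008,"dz":0.254,"rx":0,"ry":0,"rz":0},{"dx":0.061,"dy":-0.008,"dz":0.254,"rx":0,"ry":0,"rz":0},{"dx":0.061,"dy":-0.008,"dz":0.254,"rx":0,"ry":0,"rz":0},{"dx":0.061,"dy":-0.008,"dz":0.254,"rx":0,"ry":0,"rz":0}]'; python3 st.py
```

```text
time: 5.47
eef_pos: [0.5658, -0.2401, 0.0157]
tcp_rot: [0.059, 0.622, 0.779, -0.047]
wrist_force: [-0.0, -1.5, -1.5]
finger_gap: 0.0445
t 5.4667 X -1.0991156006846037 Y -20.90573426855324 z 15.674631255568752 tilt 8.652873485202669 roll 0.056463845829327494 yaw 12.770014170350356 F [-0.03 -1.46 -1.46] gap 44.528077835320275
```

```bash
python3 -m crank '[{"dx":-0.006,"dy":0.002,"dz":0.016,"rx":0,"ry":0,"rz":0},{"dx":-0.006,"dy":0.002,"dz":0.016,"rx":0,"ry":0,"rz":0},{"dx":-0.006,"dy":0.002,"dz":0.016,"rx":0,"ry":0,"rz":0}]'; python3 st.py;  python3 -m crank '[{"dx":0.001,"dy":0,"dz":0.01,"rx":0,"ry":0,"rz":0},{"dx":0.001,"dy":0,"dz":0.01,"rx":0,"ry":0,"rz":0},{"dx":0.001,"dy":0,"dz":0.01,"rx":0,"ry":0,"rz":0}]'; python3 st.py
```

```text
time: 5.72
eef_pos: [0.5659, -0.2407, 0.0136]
tcp_rot: [0.059, 0.622, 0.779, -0.047]
wrist_force: [0.5, 0.9, -1.7]
finger_gap: 0.0448
t 5.7167 X -1.1179781732035754 Y -21.458814767076134 z 13.64530456006965 tilt 8.631136441263758 roll 0.02743849698848321 yaw 12.777104572618303 F [ 0.55  0.91 -1.65] gap 44.79652776845463
time: 5.97
eef_pos: [0.5657, -0.2405, 0.0122]
tcp_rot: [0.059, 0.622, 0.779, -0.047]
wrist_force: [0.4, 0.5, -1.2]
finger_gap: 0.0446
t 5.9667 X -1.2724791183231596 Y -21.262602475682613 z 12.236709360135539 tilt 8.601579314259471 roll -0.0014013518073239869 yaw 12.778790272632962 F [ 0.45  0.47 -1.24] gap 44.62516805321256
```

```bash
python3 -m crank '[{"dx":0.001,"dy":0.004,"dz":0.01,"rx":0,"ry":0,"rz":0},{"dx":0.001,"dy":0.004,"dz":0.01,"rx":0,"ry":0,"rz":0},{"dx":0.001,"dy":0.004,"dz":0.01,"rx":0,"ry":0,"rz":0}]'; python3 st.py
```

```text
time: 6.22
eef_pos: [0.5659, -0.2406, 0.0119]
tcp_rot: [0.059, 0.622, 0.779, -0.047]
wrist_force: [-3.5, 1.1, 4.7]
finger_gap: 0.0444
t 6.2167 X -1.07176638754075 Y -21.362928722354532 z 11.870477757843076 tilt 8.622677807063477 roll -0.025309102758717138 yaw 12.784156787027577 F [-3.5   1.06  4.72] gap 44.39716018407473
```

Light contact of about 6 N, so I open just far enough to release.

```bash
python3 -m crank '[{"dx":0,"dy":0,"dz":0,"rx":0,"ry":0,"rz":0},{"dx":0,"dy":0,"dz":0,"rx":0,"ry":0,"rz":0},{"dx":0,"dy":0,"dz":0,"rx":0,"ry":0,"rz":0},{"dx":0,"dy":0,"dz":0,"rx":0,"ry":0,"rz":0},{"dx":0,"dy":0,"dz":0,"rx":0,"ry":0,"rz":0}]' -0.4 25; python3 st.py; python3 -m crank '[{"dx":0,"dy":0,"dz":-0.15,"rx":0,"ry":0,"rz":0},{"dx":0,"dy":0,"dz":-0.5,"rx":0,"ry":0,"rz":0},{"dx":0,"dy":0,"dz":-0.9,"rx":0,"ry":0.05,"rz":0},{"dx":0,"dy":0,"dz":-1,"rx":0,"ry":0.096,"rz":0},{"dx":0,"dy":0,"dz":-1,"rx":0,"ry":0.096,"rz":0},{"dx":0,"dy":0,"dz":-1,"rx":0,"ry":0.096,"rz":0}]'; python3 st.py; python3 look.py wrist4;python3 - <<'E'
from h import *
c=read_camera("scene");save("scene4",c["img"]);np.savez("/tmp/scene4.npz",**c)
E
```

```text
time: 6.63
eef_pos: [0.5662, -0.2405, 0.0111]
tcp_rot: [0.059, 0.622, 0.779, -0.047]
wrist_force: [-0.1, 0.4, -0.5]
finger_gap: 0.0616
t 6.6333 X -0.7832388584384263 Y -21.3396775239832 z 11.145399698590245 tilt 8.603447260315452 roll 0.0015383735622027204 yaw 12.78314566601038 F [-0.13  0.4  -0.51] gap 61.565225771896515
time: 7.13
eef_pos: [0.5627, -0.2265, 0.1098]
tcp_rot: [0.001, 0.624, 0.781, -0.0]
wrist_force: [0.2, -0.6, 0.0]
finger_gap: 0.0612
t 7.1333 X -1.0973702866878277 Y -6.9474093484559845 z 109.7802809472577 tilt 0.07777546609142086 roll 0.0006437563531061596 yaw 12.718949451673831 F [ 0.18 -0.55  0.03] gap 61.2108003369413
[ 562.7 -226.5  109.8] [ 0.2 -0.6  0. ] 0.0612108003369413
```

View pics/wrist4.png

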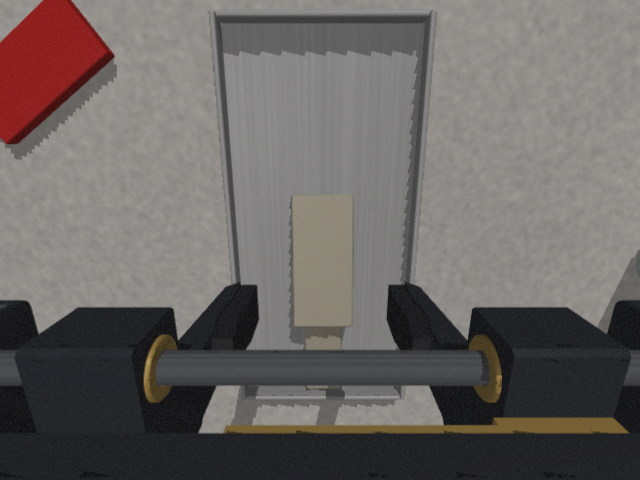

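View pics/scene4.png

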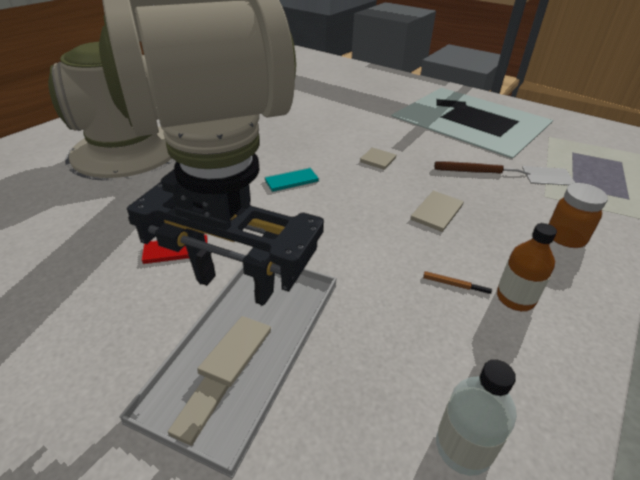

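The wrist view has the middle stone at (322,260), tilted and in line with the narrow stone visible at (322,345). The scene view agrees, with the overlap at about (212,375). I measure the actual pose.

```bash
cat > meas.py <<'E'
from h import *
np.set_printoptions(precision=1,suppress=True)
a=np.radians(12.83);u=np.array([np.cos(a),np.sin(a)]);v=np.array([-u[1],u[0]]);O=np.array([562.2,-219.5])
def meas(c,poly,zlo=5):
    P=world_pts(c)*1000;X=(P[...,:2]-O)@u;Y=(P[...,:2]-O)@v;z=P[...,2]
    m=np.zeros((480,640),np.uint8);cv2.fillPoly(m,[np.array(poly)],1);m=(m>0)&(c["range_z"]>0)&(z>zlo)
    r=cv2.minAreaRect(np.stack([X[m],Y[m]],-1).astype(np.float32))
    A=np.stack([X[m],Y[m],np.ones(m.sum())],-1);f=np.linalg.lstsq(A,z[m],rcond=None)[0]
    print("rect",np.round(r[0],1),np.round(r[1],1),round(r[2],1),"slopes deg X,Y",np.degrees(np.arctan(f[:2])),"resid",np.std(A@f-z[m]),"z lo/hi end",f[2]+f[1]*np.percentile(Y[m],99.5),f[2]+f[1]*np.percentile(Y[m],.5),"Y",np.percentile(Y[m],[.3,99.7]),"X",np.percentile(X[m],[.3,99.7]))
    return P,X,Y
E
python3 - <<'E'
from meas import *
c=dict(np.load("/tmp/wrist4.npz"))
P,X,Y=meas(c,[(298,198),(348,198),(348,322),(298,322)])
# edge via row/col profiles
print("front edge col322 rows 185..200:",[(r,round(Y[r,322],1),round(P[r,322,2],1)) for r in range(190,200)])
print("back rows:",[(r,round(Y[r,322],1),round(P[r,322,2],1)) for r in range(318,336,2)])
print("row260 X:",[(k,round(X[260,k],1),round(P[260,k,2],1)) for k in list(range(288,298,2))+list(range(346,358,2))])
z=P[...,2];w=(z>14.5)&(z<21)&(abs(X)<85)&(abs(Y)<160)
for s in(-1,1):
    m=w&(X*s>50);m[285:]=False;print("wall",np.median(X[m]),m.sum())
m=w&(Y>120);print("far wall",np.percentile(Y[m],[2,50,98]))
E
```

```text
rect [ -1.1 -19.7] [37.9 93.1] 0.1 slopes deg X,Y [ 0.1 -8.6] resid 0.660500879525892 z lo/hi end 13.278684028769412 27.146657517207164 Y [-65.7  26.7] X [-19.7  17.9]
front edge col322 rows 185..200: [(190, np.float64(30.8), np.float64(2.5)), (191, np.float64(30.3), np.float64(3.7)), (192, np.float64(29.5), np.float64(3.4)), (193, np.float64(28.7), np.float64(3.4)), (194, np.float64(29.3), np.float64(11.7)), (195, np.float64(28.8), np.float64(13.4)), (196, np.float64(28.2), np.float64(13.9)), (197, np.float64(27.3), np.float64(12.9)), (198, np.float64(26.9), np.float64(14.8)), (199, np.float64(26.0), np.float64(13.8))]
back rows: [(318, np.float64(-63.0), np.float64(25.7)), (320, np.float64(-63.3), np.float64(28.1)), (322, np.float64(-65.4), np.float64(27.4)), (324, np.float64(-67.0), np.float64(27.6)), (326, np.float64(-77.7), np.float64(12.6)), (328, np.float64(-79.5), np.float64(12.8)), (330, np.float64(-81.5), np.float64(12.5)), (332, np.float64(-83.1), np.float64(12.8)), (334, np.float64(-84.6), np.float64(13.4))]
row260 X: [(288, np.float64(-28.5), np.float64(3.8)), (290, np.float64(-26.9), np.float64(3.4)), (292, np.float64(-25.4), np.float64(3.3)), (294, np.float64(-22.4), np.float64(19.1)), (296, np.float64(-20.8), np.float64(20.1)), (346, np.float64(16.1), np.float64(20.3)), (348, np.float64(17.5), np.float64(20.1)), (350, np.float64(19.0), np.float64(20.2)), (352, np.float64(20.7), np.float64(18.3)), (354, np.float64(23.6), np.float64(3.7)), (356, np.float64(25.3), np.float64(2.8))]
wall -68.33727513029598 1924
wall 66.15808040281776 1913
far wall [122.2 140.4 143.4]
```

The middle stone is in place: tilt 8.6°, X −1 mm (on the axis), overlap about 32 mm. Now I fetch the broad stone.

```bash
python3 -m crank '[{"dx":0.35,"dy":0.15,"dz":0,"rx":0,"ry":0,"rz":0},{"dx":0.7,"dy":0.3,"dz":0,"rx":0,"ry":0,"rz":0},{"dx":1,"dy":0.43,"dz":0,"rx":0,"ry":0,"rz":0}]' -1 && python3 -m crank '[{"dx":0.35,"dy":0.15,"dz":0,"rx":0,"ry":0,"rz":0},{"dx":0.7,"dy":0.3,"dz":0,"rx":0,"ry":0,"rz":0},{"dx":1,"dy":0.43,"dz":0,"rx":0,"ry":0,"rz":0}]' && python3 -m crank '[{"dx":0.35,"dy":0.15,"dz":0,"rx":0,"ry":0,"rz":0},{"dx":0.7,"dy":0.3,"dz":0,"rx":0,"ry":0,"rz":0},{"dx":1,"dy":0.43,"dz":0,"rx":0,"ry":0,"rz":0}]' && python3 -m crank '[{"dx":0.35,"dy":0.15,"dz":0,"rx":0,"ry":0,"rz":0.06},{"dx":0.7,"dy":0.3,"dz":0,"rx":0,"ry":0,"rz":0.128},{"dx":0.98,"dy":0.43,"dz":0,"rx":0,"ry":0,"rz":0.128},{"dx":0.98,"dy":0.43,"dz":0,"rx":0,"ry":0,"rz":0.128},{"dx":0.98,"dy":0.43,"dz":0,"rx":0,"ry":0,"rz":0.128},{"dx":0.98,"dy":0.43,"dz":0,"rx":0,"ry":0,"rz":0.128}]'; python3 st.py; python3 look.py wrist5; python3 - <<'E'
from h import *
c=dict(np.load("/tmp/wrist5.npz"));P=world_pts(c)
m=(P[...,2]>.0045)&(P[...,2]<.03)&(c["range_z"]>0)
N,l,st,ce=cv2.connectedComponentsWithStats(m.astype(np.uint8))
for k in range(1,N):
    if st[k,4]>500: p=P[l==k]*1000; print(st[k],np.median(p,0).round(1),cv2.minAreaRect(p[:,:2].astype(np.float32)))
E
```

```text
time: 7.48
eef_pos: [0.5818, -0.1167, 0.1083]
tcp_rot: [-0.001, 0.624, 0.781, -0.001]
wrist_force: [0.2, -0.7, -0.3]
finger_gap: 0.0793
time: 7.73
eef_pos: [0.6016, -0.009, 0.1085]
tcp_rot: [-0.001, 0.624, 0.782, -0.001]
wrist_force: [-0.2, -0.7, -0.1]
finger_gap: 0.0884
time: 7.98
eef_pos: [0.6214, 0.098, 0.1085]
tcp_rot: [-0.001, 0.624, 0.782, -0.001]
wrist_force: [0.3, -0.5, -0.9]
finger_gap: 0.088
time: 8.48
eef_pos: [0.6418, 0.2, 0.1089]
tcp_rot: [-0.001, 0.699, 0.715, -0.001]
wrist_force: [0.2, -0.4, 0.3]
finger_gap: 0.0882
t 8.4833 X 170.75783378124794 Y 391.3351129665738 z 108.88739496764838 tilt 0.026506231756914713 roll -0.12901326541599187 yaw 1.283430273175176 F [ 0.15 -0.38  0.34] gap 88.17250168624962
[641.8 200.  108.9] [ 0.2 -0.4  0.3] 0.08817250168624961
[ 216    0   88   45 2112] [592.6 345.4  16.5] ((598.1858520507812, 350.9873046875), (53.227745056152344, 19.093196868896484), 30.142980575561523)
[   2   40  115  101 8903] [464.1 301.7   8.8] ((462.59869384765625, 300.4013671875), (62.027313232421875, 60.30514907836914), 3.8758630752563477)
[ 569  100   71  104 2638] [819.7 272.3  18.3] ((828.7867431640625, 270.2515563964844), (66.24241638183594, 28.096271514892578), 89.44002532958984)
[  282   174    86   127 10321] [642.6 204.9   8.9] ((642.7335205078125, 200.22201538085938), (62.152000427246094, 99.91352081298828), 0.8526527285575867)
[  0 271  37  33 718] [397.8 154.1   8.6] ((395.22540283203125, 152.08935546875), (21.467111587524414, 29.483280181884766), 60.922542572021484)
[ 374  394  101   30 1015] [733.2  45.2   7.6] ((735.9379272460938, 44.71584701538086), (89.56966400146484, 11.025755882263184), 15.815436363220215)
```

View pics/wrist5.png

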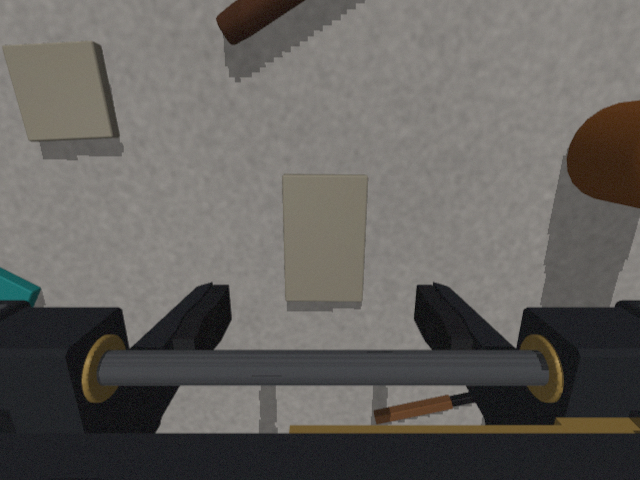

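The wrist view shows the broad stone at (326,238), centred between the fingers. It is 62×100 mm as measured. Descending and gripping.

```bash
python3 -m crank '[{"dx":0,"dy":0.008,"dz":0.35,"rx":0,"ry":0,"rz":0},{"dx":0,"dy":0.008,"dz":0.7,"rx":0,"ry":0,"rz":0},{"dx":0,"dy":0.008,"dz":0.9,"rx":0,"ry":0,"rz":0},{"dx":0,"dy":0.008,"dz":1,"rx":0,"ry":0,"rz":0},{"dx":0,"dy":0.008,"dz":1,"rx":0,"ry":0,"rz":0},{"dx":0,"dy":0.008,"dz":1,"rx":0,"ry":0,"rz":0}]' && python3 st.py
```

```text
time: 9.03
eef_pos: [0.6437, 0.1997, 0.0111]
tcp_rot: [0.0, 0.7, 0.715, 0.0]
wrist_force: [-0.6, 0.4, 0.2]
finger_gap: 0.0881
t 9.0333 X 172.59661540301352 Y 390.61308547815054 z 11.080288912923075 tilt -0.032326605943322324 roll 0.03702797613845791 yaw 1.2062703797153413 F [-0.61  0.36  0.24] gap 88.14574838518905
```

```bash
python3 -m crank '[{"dx":0,"dy":-0.008,"dz":0.09,"rx":0,"ry":0,"rz":0},{"dx":0,"dy":-0.008,"dz":0.09,"rx":0,"ry":0,"rz":0},{"dx":0,"dy":-0.008,"dz":0.09,"rx":0,"ry":0,"rz":0},{"dx":0,"dy":-0.008,"dz":0.09,"rx":0,"ry":0,"rz":0}]' && python3 -m crank '[{"dx":0,"dy":0,"dz":0,"rx":0,"ry":0,"rz":0},{"dx":0,"dy":0,"dz":0,"rx":0,"ry":0,"rz":0},{"dx":0,"dy":0,"dz":0,"rx":0,"ry":0,"rz":0},{"dx":0,"dy":0,"dz":0,"rx":0,"ry":0,"rz":0},{"dx":0,"dy":0,"dz":0,"rx":0,"ry":0,"rz":0},{"dx":0,"dy":0,"dz":0,"rx":0,"ry":0,"rz":0}]' 1 25; python3 st.py
```

```text
time: 9.37
eef_pos: [0.6427, 0.2004, 0.002]
tcp_rot: [0.0, 0.699, 0.715, 0.001]
wrist_force: [0.1, -0.4, -0.5]
finger_gap: 0.0879
time: 9.87
eef_pos: [0.6425, 0.2004, 0.0015]
tcp_rot: [-0.0, 0.699, 0.715, 0.0]
wrist_force: [0.2, -0.1, 0.8]
finger_gap: 0.0615
t 9.8667 X 171.57740901084952 Y 391.5703917502224 z 1.4752369567238541 tilt -0.03868487444147987 roll 0.0043877253814976775 yaw 1.2620585311925336 F [ 0.16 -0.08  0.81] gap 61.49235764564919
```

```bash
python3 -m crank '[{"dx":0,"dy":0,"dz":-0.2,"rx":0,"ry":0,"rz":0},{"dx":0,"dy":0,"dz":-0.5,"rx":0,"ry":0,"rz":0},{"dx":-0.3,"dy":0,"dz":-0.8,"rx":0,"ry":0,"rz":-0.06},{"dx":-0.6,"dy":0,"dz":-1,"rx":0,"ry":0,"rz":-0.1286},{"dx":-1,"dy":0,"dz":-1,"rx":0,"ry":0,"rz":-0.1286},{"dx":-1,"dy":0,"dz":-1,"rx":0,"ry":0,"rz":-0.1286}]' && python3 -m crank '[{"dx":-0.3,"dy":-0.18,"dz":0,"rx":0,"ry":0,"rz":0},{"dx":-0.6,"dy":-0.36,"dz":0,"rx":0,"ry":0,"rz":0},{"dx":-0.82,"dy":-0.5,"dz":0,"rx":0,"ry":0,"rz":0}]' && python3 -m crank '[{"dx":-0.3,"dy":-0.18,"dz":0,"rx":0,"ry":0,"rz":0},{"dx":-0.6,"dy":-0.36,"dz":0,"rx":0,"ry":0,"rz":0},{"dx":-0.83,"dy":-0.51,"dz":0,"rx":0,"ry":0,"rz":0}]' && python3 -m crank '[{"dx":-0.3,"dy":-0.18,"dz":0,"rx":0,"ry":0,"rz":0},{"dx":-0.6,"dy":-0.36,"dz":0,"rx":0,"ry":0,"rz":0},{"dx":-0.83,"dy":-0.51,"dz":0,"rx":0,"ry":0,"rz":0},{"dx":-0.83,"dy":-0.51,"dz":0,"rx":0,"ry":0,"rz":0},{"dx":-0.83,"dy":-0.51,"dz":0,"rx":0,"ry":0,"rz":0},{"dx":-0.83,"dy":-0.51,"dz":0,"rx":0,"ry":0,"rz":0}]'; python3 st.py; python3 look.py wrist6
```

```text
time: 10.37
eef_pos: [0.6456, 0.0944, 0.1026]
tcp_rot: [0.001, 0.625, 0.78, 0.0]
wrist_force: [0.2, -1.1, -1.9]
finger_gap: 0.0617
time: 10.62
eef_pos: [0.6131, 0.0074, 0.1006]
tcp_rot: [-0.001, 0.624, 0.781, -0.0]
wrist_force: [0.6, -0.1, -1.5]
finger_gap: 0.0618
time: 10.87
eef_pos: [0.5818, -0.085, 0.1007]
tcp_rot: [-0.001, 0.624, 0.781, -0.0]
wrist_force: [0.4, -0.2, -2.0]
finger_gap: 0.0615
time: 11.37
eef_pos: [0.5516, -0.1746, 0.1008]
tcp_rot: [-0.001, 0.624, 0.782, 0.0]
wrist_force: [0.6, -0.1, -2.1]
finger_gap: 0.0612
t 11.3667 X -0.411687777140889 Y 46.12299948078827 z 100.82073923443139 tilt -0.08136192238837398 roll -0.025390821181311047 yaw 12.819002089702368 F [ 0.6  -0.13 -2.07] gap 61.2174854393283
[ 551.6 -174.6  100.8] [ 0.6 -0.1 -2.1] 0.0612174854393283
```

View pics/wrist6.png

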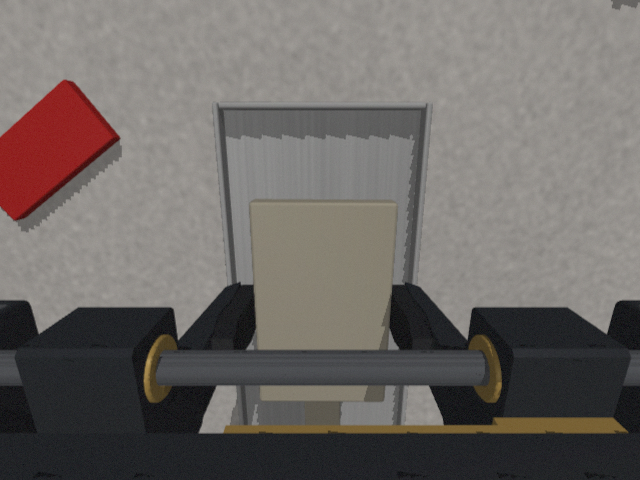

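The wrist view shows the broad stone square in the jaws at (323,280), centred over the tray, with its front edge at row 200 as with the middle stone. Tilting and lowering.

```bash
python3 -m crank '[{"dx":0,"dy":-0.004,"dz":0.2,"rx":0,"ry":-0.03,"rz":0},{"dx":0,"dy":-0.004,"dz":0.4,"rx":0,"ry":-0.07,"rz":0},{"dx":0,"dy":-0.004,"dz":0.7,"rx":0,"ry":-0.0956,"rz":0},{"dx":0,"dy":-0.004,"dz":0.7,"rx":0,"ry":-0.0956,"rz":0},{"dx":0,"dy":-0.004,"dz":0.7,"rx":0,"ry":-0.0956,"rz":0},{"dx":0,"dy":-0.004,"dz":0.7,"rx":0,"ry":-0.0956,"rz":0},{"dx":0,"dy":-0.004,"dz":0.7,"rx":0,"ry":-0.0956,"rz":0}]'; python3 st.py; python3 look.py wrist7; python3 - <<'E'
from meas import *
c=dict(np.load("/tmp/wrist7.npz"))
meas(c,[(258,204),(392,204),(388,340),(262,340)])
E
```

```text
time: 12.0
eef_pos: [0.5522, -0.1757, 0.0328]
tcp_rot: [0.06, 0.622, 0.779, -0.046]
wrist_force: [-0.8, -0.4, -1.8]
finger_gap: 0.0614
t 12.0 X 0.007537002093923346 Y 44.90353045134848 z 32.83333546753212 tilt 8.634731754835538 roll 0.13494741559112133 yaw 12.831538494092934 F [-0.75 -0.41 -1.83] gap 61.365953520545496
[ 552.2 -175.7   32.8] [-0.8 -0.4 -1.8] 0.061365953520545496
rect [ 1.  62.3] [59.  64.8] 0.1 slopes deg X,Y [ 0.2 -8.7] resid 0.5942850693563868 z lo/hi end 32.98512175817254 42.59386913868423 Y [30.9 94.3] X [-27.8  29.7]
```

```bash
python3 - <<'E'
from meas import *
c=dict(np.load("/tmp/wrist7.npz"));P=world_pts(c)*1000;X=(P[...,:2]-O)@u;z=P[...,2]
for r in(215,235,255,275):
    m=(z[r]>24)&(z[r]<50)&(abs(X[r])<40)
    i=np.where(m)[0];i=i[(i>240)&(i<405)];print(r,i.min(),i.max(),X[r,i.min()],X[r,i.max()],(X[r,i.min()]+X[r,i.max()])/2)
E
```

```text
215 250 396 -30.18469815812026 30.470752369796724 0.14302710583823242
235 251 395 -30.410110589637657 30.352476867478003 -0.02881686107982695
255 252 394 -30.400904117095312 30.885983453127906 0.24253966801629723
275 253 392 -31.006703093216807 30.148844562070384 -0.42892926557321154
```

```bash
python3 -m crank '[{"dx":0.036,"dy":-0.01,"dz":0.166,"rx":0,"ry":0,"rz":0},{"dx":0.036,"dy":-0.01,"dz":0.166,"rx":0,"ry":0,"rz":0},{"dx":0.036,"dy":-0.01,"dz":0.166,"rx":0,"ry":0,"rz":0},{"dx":0.036,"dy":-0.01,"dz":0.166,"rx":0,"ry":0,"rz":0}]'; python3 st.py
```

```text
time: 12.38
eef_pos: [0.5504, -0.1748, 0.0151]
tcp_rot: [0.059, 0.622, 0.779, -0.046]
wrist_force: [0.4, -0.7, -1.1]
finger_gap: 0.0615
t 12.3833 X -1.609902532874838 Y 46.18460272760015 z 15.125801139564997 tilt 8.603152264658704 roll 0.05477238528091025 yaw 12.817086093708014 F [ 0.39 -0.7  -1.06] gap 61.518783979537574
```

```bash
python3 -m crank '[{"dx":0.002,"dy":0.005,"dz":0.015,"rx":0,"ry":0,"rz":0},{"dx":0.002,"dy":0.005,"dz":0.015,"rx":0,"ry":0,"rz":0},{"dx":0.002,"dy":0.005,"dz":0.015,"rx":0,"ry":0,"rz":0}]'; python3 st.py; python3 -m crank '[{"dx":0.001,"dy":0,"dz":0.01,"rx":0,"ry":0,"rz":0},{"dx":0.001,"dy":0,"dz":0.01,"rx":0,"ry":0,"rz":0},{"dx":0.001,"dy":0,"dz":0.01,"rx":0,"ry":0,"rz":0}]'; python3 st.py
```

```text
time: 12.63
eef_pos: [0.5506, -0.1745, 0.013]
tcp_rot: [0.059, 0.622, 0.78, -0.047]
wrist_force: [-0.0, 0.5, -0.7]
finger_gap: 0.0614
t 12.6333 X -1.269937856642613 Y 46.46906554672656 z 13.03011300412996 tilt 8.586977625520111 roll 0.025341057244976317 yaw 12.833879742157013 F [-0.03  0.5  -0.67] gap 61.38349080333401
time: 12.88
eef_pos: [0.5507, -0.1745, 0.0127]
tcp_rot: [0.059, 0.622, 0.78, -0.047]
wrist_force: [-3.2, 1.3, 5.9]
finger_gap: 0.0612
t 12.8833 X -1.2531516358291013 Y 46.43505457823755 z 12.6601006040797 tilt 8.616113242981184 roll 0.04109152483182586 yaw 12.838374413154124 F [-3.19  1.25  5.85] gap 61.19170211819545
```

Contact of about 7 N, so I release and back off along the tool axis.

```bash
python3 -m crank '[{"dx":0,"dy":0,"dz":0,"rx":0,"ry":0,"rz":0},{"dx":0,"dy":0,"dz":0,"rx":0,"ry":0,"rz":0},{"dx":0,"dy":0,"dz":0,"rx":0,"ry":0,"rz":0},{"dx":0,"dy":0,"dz":0,"rx":0,"ry":0,"rz":0},{"dx":0,"dy":0,"dz":0,"rx":0,"ry":0,"rz":0}]' -0.7 25; python3 st.py; python3 -m crank '[{"dx":0,"dy":0,"dz":-0.15,"rx":0,"ry":0,"rz":0},{"dx":0,"dy":0,"dz":-0.5,"rx":0,"ry":0,"rz":0},{"dx":-0.3,"dy":0,"dz":-0.9,"rx":0,"ry":0.05,"rz":0},{"dx":-0.6,"dy":0,"dz":-1,"rx":0,"ry":0.096,"rz":0},{"dx":-0.8,"dy":0,"dz":-1,"rx":0,"ry":0.096,"rz":0},{"dx":-0.8,"dy":0,"dz":-1,"rx":0,"ry":0.096,"rz":0},{"dx":-0.8,"dy":0,"dz":-1,"rx":0,"ry":0.096,"rz":0}]';python3 -m crank '[{"dx":-0.2,"dy":0,"dz":-0.4,"rx":0,"ry":0,"rz":0},{"dx":-0.4,"dy":0,"dz":-0.8,"rx":0,"ry":0,"rz":0},{"dx":-0.5,"dy":0,"dz":-0.8,"rx":0,"ry":0,"rz":0},{"dx":-0.5,"dy":0,"dz":-0.8,"rx":0,"ry":0,"rz":0},{"dx":-0.5,"dy":0,"dz":-0.8,"rx":0,"ry":0,"rz":0}]'; python3 st.py; python3 look.py wrist8;python3 - <<'E'
from h import *
for n in("scene","side"):
    c=read_camera(n);save(n+"8",c["img"]);np.savez(f"/tmp/{n}8.npz",**c)
E
```

```text
time: 13.3
eef_pos: [0.5505, -0.1744, 0.0116]
tcp_rot: [0.058, 0.622, 0.78, -0.047]
wrist_force: [-0.0, 0.5, -0.0]
finger_gap: 0.0752
t 13.3 X -1.4260997081464288 Y 46.53327968674227 z 11.589305630961968 tilt 8.56456010937055 roll -0.002636094767194008 yaw 12.83023586762041 F [-0.02  0.51 -0.02] gap 75.15795123751974
time: 13.88
eef_pos: [0.5644, -0.2376, 0.122]
tcp_rot: [-0.001, 0.624, 0.781, 0.0]
wrist_force: [0.2, 0.5, -0.4]
finger_gap: 0.075
time: 14.3
eef_pos: [0.5754, -0.2845, 0.2008]
tcp_rot: [-0.002, 0.623, 0.782, 0.0]
wrist_force: [0.2, 0.0, 0.5]
finger_gap: 0.0749
t 14.3 X -1.5716164933056427 Y -66.26149261120885 z 200.81068832996678 tilt -0.2021899300920134 roll -0.10150371421051302 yaw 12.860800196924401 F [0.15 0.02 0.48] gap 74.88889009907665
[ 575.4 -284.5  200.8] [0.2 0.  0.5] 0.07488889009907665
```

View pics/wrist8.png

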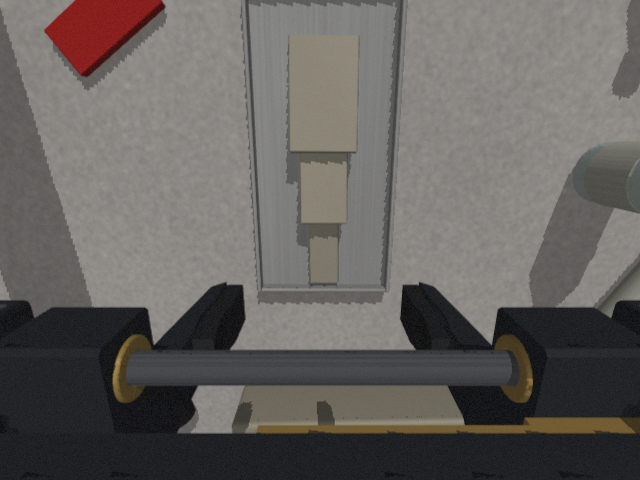

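View pics/scene8.png

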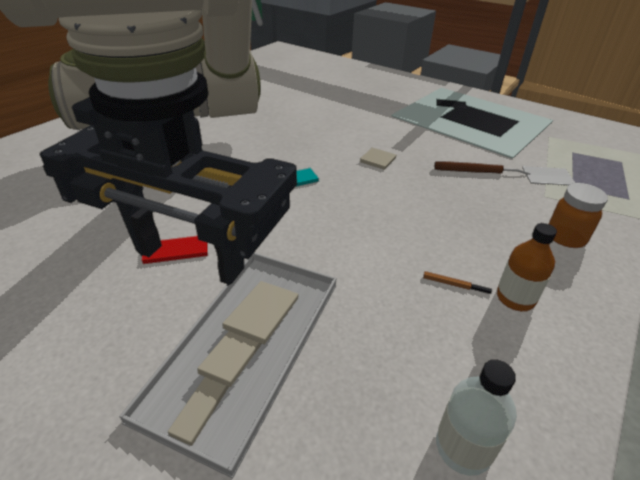

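The wrist view shows the row along the tray: narrow at (323,258), middle at (323,190), broad at (323,95). The scene view shows the same. Final measurement before handing in:

```bash
python3 - <<'E'
from meas import *
c=dict(np.load("/tmp/wrist8.npz"))
print("broad");P,X,Y=meas(c,[(290,36),(357,36),(356,152),(290,152)])
print("middle visible");meas(c,[(302,162),(345,162),(345,222),(302,222)])
print("narrow visible");meas(c,[(312,240),(336,240),(336,282),(312,282)])
z=P[...,2]
print("broad back",[(r,round(Y[r,323],1),round(z[r,323],1)) for r in range(148,160)])
print("mid back",[(r,round(Y[r,323],1),round(z[r,323],1)) for r in range(218,232,2)])
print("broad front",[(r,round(Y[r,323],1),round(z[r,323],1)) for r in range(32,42)])
w=(z>14.5)&(z<21)&(abs(X)>60)&(abs(X)<75)&(Y>-120);print("walls",np.median(X[w&(X<0)]),np.median(X[w&(X>0)]))
m=w*0>1
e=(z>14.5)&(z<21)&(Y<-130)&(Y>-155)&(abs(X)<60);print("end wall",np.percentile(Y[e],[5,50,95]))
print("narrow near end",[(r,round(Y[r,323],1),round(z[r,323],1)) for r in range(276,300,2)])
E
```

```text
broad
rect [-1.4 46. ] [98.1 60.2] 89.8 slopes deg X,Y [ 0.  -8.4] resid 0.9012818184324957 z lo/hi end 13.181642147530365 27.565555172076284 Y [-2.9 94.6] X [-31.4  28.4]
middle visible
rect [ -1.  -40.2] [41.7 56.5] 0.1 slopes deg X,Y [ 0.  -8.6] resid 0.7402316739625459 z lo/hi end 19.049637595185775 27.54036676126135 Y [-68.3 -12. ] X [-21.7  19.7]
narrow visible
rect [  -0.6 -114.3] [25.7 48.2] 0.8 slopes deg X,Y [-0.1  0.2] resid 0.6979704243048575 z lo/hi end 13.07729235805633 12.945224421508676 Y [-137.8  -90.4] X [-13.1  12.4]
broad back [(148, np.float64(0.8), np.float64(27.3)), (149, np.float64(-0.0), np.float64(28.0)), (150, np.float64(-0.9), np.float64(27.4)), (151, np.float64(-1.8), np.float64(27.0)), (152, np.float64(-2.9), np.float64(21.8)), (153, np.float64(-3.9), np.float64(18.2)), (154, np.float64(-4.8), np.float64(17.8)), (155, np.float64(-5.7), np.float64(18.5)), (156, np.float64(-6.6), np.float64(19.4)), (157, np.float64(-7.5), np.float64(18.2)), (158, np.float64(-8.4), np.float64(18.1)), (159, np.float64(-9.3), np.float64(18.8))]
mid back [(218, np.float64(-64.
[... 648 characters left out ...]
64(91.5), np.float64(13.1)), (41, np.float64(90.4), np.float64(14.4))]
walls -68.71629784457035 66.50870357533933
end wall [-146.2 -143.7 -142.2]
narrow near end [(276, np.float64(-130.5), np.float64(12.6)), (278, np.float64(-132.8), np.float64(12.6)), (280, np.float64(-134.7), np.float64(13.5)), (282, np.float64(-136.7), np.float64(14.1)), (284, np.float64(-142.6), np.float64(6.2)), (286, np.float64(-142.9), np.float64(10.7)), (288, np.float64(-142.3), np.float64(17.2)), (290, np.float64(-144.5), np.float64(17.3)), (292, np.float64(-155.1), np.float64(-0.2)), (294, np.float64(-157.5), np.float64(-0.2)), (296, np.float64(-159.7), np.float64(0.4)), (298, np.float64(-162.6), np.float64(-0.6))]
```

```bash
python3 -c "
from station import *
print(sign_off())"
```

```text
the job is handed in; nothing more can be done
None
```

The row is laid as asked, and I handed the job in at about 14.5 s of robot time. I placed the middle stone on the narrow one, then the broad stone on the middle one. Each was tilted about 8.6°, lowered to a light contact of about 6–7 N, and released.

The last wrist-camera checks showed:
- **Middle stone:** it slopes 8.6° with its low end on the tray floor, and overlaps the narrow stone by about 31 mm.
- **Broad stone:** it slopes 8.4° with its low end on the tray floor, and overlaps the middle stone by about 32 mm.
- **Straightness:** all three stones lie within about 0.5 mm of the tray's centre line and are square to it to better than 1°.
- **Narrow stone:** it is still flat against the end wall, and its position matches the first measurements to within about 1 mm.

The scene and side cameras disagreed by up to 6 mm along y, most of all for the tray. I relied on the wrist camera for the placements instead. No check failed.

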